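# Load the dispenser's feed row by height

### The arm

A 7-joint arm with a two-finger parallel gripper is mounted at the origin on the work surface. World frame = base frame: x ahead of the robot, y to its left, z up, the work surface at z = 0. Lengths are in m, angles in rad, forces in N, time in s.
With the tool pointing down it reaches from about 0.425 to 0.95 m from the base axis. Payload 16.7 kg.
Tool frame: the origin (TCP) lies at the very end of the fingers, on their centre line; the grasp point (between the pads) lies 19 mm behind it; z points along the fingers, y is the line along which they close (so a half turn about z gives the same grasp; the last joint's range is limited). The gripper opens to 94 mm and grips with 3 to 60 N. Pads are 16 mm wide; open, the fingers measure 119 mm over their backs; the gripper's body (75 mm by 177 mm) begins 78 mm behind the grasp point.
Start: joints at [-1.405, 0.426, 0.074, 1.606, -0.034, 1.111, -0.067], TCP at [0.21, 0.642, 0.205] pointing down, gripper open.
Joint ranges: [-2.85, 2.85], [-0.5, 2.14], [-1.23, 1.37], [0.21, 2.46], [-1.02, 4.16], [0.16, 2.05], [-2.73, 2.73]. Speed limits (rad/s): [1.89, 1.89, 2.39, 2.39, 3.01, 3.01, 3.01].

### API

Orientations are given as a unit quaternion [w, x, y, z].
In Python, from bench import arm gives the robot as it stands.
- The arm moves only by the shell command python3 -m inch 'ROWS' [FORCE]. ROWS is JSON, a list of rows, each a list of 7 numbers: the shift along the tool's x, y, z in m, then the turn, a rotation vector about the tool's x, y, z in degrees, then the finger opening in m, from 0 to 0.094. In form: [[dx, dy, dz, wx, wy, wz, gripper], ...]. A call has 1 to 8 rows; each row shifts and turns the commanded pose from where the row before left it, along the tool's axes as they then stand; what a row does not reach is not made up. A row lasts 1/12 s, in which the tool goes at most 41.7 mm and 7.16 degrees, less where a joint would pass 70% of its speed; a pose out of reach is approached as far as the arm can. A call with a gripper value outside its range is refused whole. The fingers move at their own pace and stop on an object; FORCE is the grip in N (left out, the last holds). Time passes only in rows, so rows that do not move let the fingers close. It gives the time, the measured TCP pose, the force, the opening and the grip force at its end, in the units of the state.
- arm.sense(): the state, without advancing time (a new reading comes with each control period).
- arm.get_image(name): name is "side" or "top" or "wrist"; returns a dict with "color" (384x512x3 uint8, red, green, blue), "range_z" (384x512 float32, m along the optical axis (not along the pixel's ray), 0 where there is no reading), "vertical_fov" (degrees; the focal length in pixels is half the picture's height over the tangent of half this angle, whatever the lens; pixels are square), "cx", "cy" (the principal point, pixels), "dist" ([k1, k2, p1, p2, k3] as OpenCV has them; the pictures are not rectified), "rvec" (rotation vector, rad) and "tvec" (3), from world to camera coordinates, as OpenCV has them; the wrist camera has in their place "tool_from_camera" (4x4, takes a point from camera to tool coordinates, whose origin is the TCP and whose axes are the flange's). Camera axes: x right, y down, z forward; pixel columns grow to the right and rows downward; lengths in m; the calibration is good to about 2 mm. A picture is of the moment at which its call begins: read the wrist's pose just before it.
- arm.finish_job(): hands the job in; it is judged then, once.
The state is a dict: "clock": time; "joint_pos": joint angles; "qd": joint speeds; "joint_torque": joint torques, N m; "eef_pos": TCP position; "ee_rot": TCP orientation; "ft_force": force on the tool from outside, world axes, zero at the start; "wrist_torque": the same for the moment, N m; "grip_width": finger opening in m; "grasp_force": force on a finger pad.
Only numpy, scipy, OpenCV 4.12 (cv2) and the standard library are available. Lean on these libraries where they do the work, as an engineer would, in place of code of your own. Each camera call takes 0.05 s, during which the arm holds its last target. There are 200 camera calls.

### The job

Load the four white coil housings into the orange pockets of the feed row in order of height, one in each pocket: the shortest next to the stop post with the black ball, rising to the tallest at the other end beside the grey sensor. Keep each one upright and set it gently down on the floor of its pocket, not dropped, and leave all four standing there, released.

Things in the scene. Friction and masses are not known exactly. Their poses are not given: they have to be found in the camera images.
- housing_a: the shortest of four loose round coil housings: an upright white plastic solid cylinder with a black top face and a black band near the top, 40 mm in diameter and 48 mm high, about 90 g (varies). Stands on the table. Origin at the centre of its underside, z up along its axis; it is round, so its yaw means nothing.
- housing_b: the second shortest of four loose round coil housings: an upright white plastic solid cylinder with a black top face and a black band near the top, 44 mm in diameter and 64 mm high, about 130 g (varies). Stands on the table. Origin at the centre of its underside, z up along its axis; it is round, so its yaw means nothing.
- housing_c: the second tallest of four loose round coil housings: an upright white plastic solid cylinder with a black top face and a black band near the top, 48 mm in diameter and 80 mm high, about 180 g (varies). Stands on the table. Origin at the centre of its underside, z up along its axis; it is round, so its yaw means nothing.
- housing_d: the tallest of four loose round coil housings: an upright white plastic solid cylinder with a black top face and a black band near the top, 52 mm in diameter and 96 mm high, about 250 g (varies). Stands on the table. Origin at the centre of its underside, z up along its axis; it is round, so its yaw means nothing.
- nest_1: fixed orange pocket block 1 of four alike in one straight row, 95 mm apart between centres, numbered along it (1 at the right-hand end seen from the robot, 4 at the left). 90 x 90 x 12 mm, with a flat-floored round pocket 68 mm wide, 7 mm deep in its top. Origin: centre of its underside, on a rail 12 mm above the table (pocket floor at +5 mm, rim at +12 mm); z up, y along the row.
- nest_2: fixed orange pocket block 2 of four alike in one straight row, 95 mm apart between centres, numbered along it (1 at the right-hand end seen from the robot, 4 at the left). 90 x 90 x 12 mm, with a flat-floored round pocket 68 mm wide, 7 mm deep in its top. Origin: centre of its underside, on a rail 12 mm above the table (pocket floor at +5 mm, rim at +12 mm); z up, y along the row.
- nest_3: fixed orange pocket block 3 of four alike in one straight row, 95 mm apart between centres, numbered along it (1 at the right-hand end seen from the robot, 4 at the left). 90 x 90 x 12 mm, with a flat-floored round pocket 68 mm wide, 7 mm deep in its top. Origin: centre of its underside, on a rail 12 mm above the table (pocket floor at +5 mm, rim at +12 mm); z up, y along the row.
- nest_4: fixed orange pocket block 4 of four alike in one straight row, 95 mm apart between centres, numbered along it (1 at the right-hand end seen from the robot, 4 at the left). 90 x 90 x 12 mm, with a flat-floored round pocket 68 mm wide, 7 mm deep in its top. Origin: centre of its underside, on a rail 12 mm above the table (pocket floor at +5 mm, rim at +12 mm); z up, y along the row.
- stop_post: fixed steel stop post with a black ball on top, 68 mm high on a 36 mm square dark foot, on the rail 80 mm beyond the centre of the last block at one end of the row; which end varies. At the other end is a low grey sensor block instead, 50 x 32 x 22 mm, with an amber eye. Origin: centre of its foot, 12 mm above the table.
Not all that is in view belongs to the job. Leave any blue or red look-alike of the housing_b alone. Leave any green look-alike of the housing_c alone.

How it is judged:
At the end, for the whole second after the job is handed in: Counting from the stop post, the four pockets hold the housings in order from shortest to tallest; each stands upright (within 0.1 rad) on its pocket's floor, inside the rim (axis within 16 mm of the pocket's centre, underside 2 to 8 mm above the block's underside), released and at rest (((horizontal distance between stop_post and nest_1 below 0.2 m and (horizontal distance between housing_a and nest_1 below 0.016 m and z of housing_a in the frame of nest_1 between 0.002 and 0.008 m and angle between housing_a's own z axis and vertical below 0.1 rad and linear speed of housing_a below 0.02 m/s and angular speed of housing_a below 0.2 rad/s) and (horizontal distance between housing_b and nest_2 below 0.016 m and z of housing_b in the frame of nest_2 between 0.002 and 0.008 m and angle between housing_b's own z axis and vertical below 0.1 rad and linear speed of housing_b below 0.02 m/s and angular speed of housing_b below 0.2 rad/s) and (horizontal distance between housing_c and nest_3 below 0.016 m and z of housing_c in the frame of nest_3 between 0.002 and 0.008 m and angle between housing_c's own z axis and vertical below 0.1 rad and linear speed of housing_c below 0.02 m/s and angular speed of housing_c below 0.2 rad/s) and (horizontal distance between housing_d and nest_4 below 0.016 m and z of housing_d in the frame of nest_4 between 0.002 and 0.008 m and angle between housing_d's own z axis and vertical below 0.1 rad and linear speed of housing_d below 0.02 m/s and angular speed of housing_d below 0.2 rad/s)) or (horizontal distance between stop_post and nest_4 below 0.2 m and (horizontal distance between housing_a and nest_4 below 0.016 m and z of housing_a in the frame of nest_4 between 0.002 and 0.008 m and angle between housing_a's own z axis and vertical below 0.1 rad and linear speed of housing_a below 0.02 m/s and angular speed of housing_a below 0.2 rad/s) and (horizontal distance between housing_b and nest_3 below 0.016 m and z of housing_b in the frame of nest_3 between 0.002 and 0.008 m and angle between housing_b's own z axis and vertical below 0.1 rad and linear speed of housing_b below 0.02 m/s and angular speed of housing_b below 0.2 rad/s) and (horizontal distance between housing_c and nest_2 below 0.016 m and z of housing_c in the frame of nest_2 between 0.002 and 0.008 m and angle between housing_c's own z axis and vertical below 0.1 rad and linear speed of housing_c below 0.02 m/s and angular speed of housing_c below 0.2 rad/s) and (horizontal distance between housing_d and nest_1 below 0.016 m and z of housing_d in the frame of nest_1 between 0.002 and 0.008 m and angle between housing_d's own z axis and vertical below 0.1 rad and linear speed of housing_d below 0.02 m/s and angular speed of housing_d below 0.2 rad/s)))); the robot touches nothing.
It fails at once if a housing is tipped by more than about 45 degrees (angle between any of housing_a, housing_b, housing_c, housing_d's own z axis and vertical above 0.8 rad).
It fails at once if a housing is dropped or thrown (it moves faster than 0.7 m/s, as after a fall of 25 mm, while the fingers do not touch it) ((linear speed of housing_a above 0.7 m/s and contact force between the fingers and housing_a below 0.05 N) or (linear speed of housing_b above 0.7 m/s and contact force between the fingers and housing_b below 0.05 N) or (linear speed of housing_c above 0.7 m/s and contact force between the fingers and housing_c below 0.05 N) or (linear speed of housing_d above 0.7 m/s and contact force between the fingers and housing_d below 0.05 N)).
It also fails if it takes over 96 s, if anything falls off the work surface, if the arm or the gripper's body presses on something with over 40 N, if the wrist force passes 120 N, or if a joint passes its speed limit or range.

## Working session

There is one attempt and no reset: what is moved stays moved. The work goes in short steps, Python scripts to look and compute and a shell command to move; the robot and the scene stay as the last step left them, time stands still between calls to the robot, and variables do not carry over. Pictures are saved under pics/ and viewed, at most 14 in all, crops included, and the job is handed in when it is done.

```bash
ls; mkdir -p pics; python3 - <<'E'
from bench import arm
import cv2
s=arm.sense(); print({k:s[k] for k in("clock","eef_pos","ee_rot","grip_width","joint_pos")})
for n in("top","side"):
    d=arm.get_image(n); cv2.imwrite(f"pics/{n}0.png",d["color"][:,:,::-1]); print(n,d["vertical_fov"],d["cx"],d["cy"],d["dist"],d["rvec"],d["tvec"])
E
```

```text
pics
{'clock': 0.0, 'eef_pos': array([0.2094923 , 0.64117092, 0.20475277]), 'ee_rot': array([-4.73652408e-05,  1.57218533e-01,  9.87563605e-01, -6.75251308e-04]), 'grip_width': 0.09385848604879171, 'joint_pos': array([-1.40454545,  0.42673754,  0.07383358,  1.6066493 , -0.03407187,
        1.11081825, -0.06709155])}
top 52.57359025048202 255.86446547402397 194.0317983955121 [-0.07191963  0.          0.          0.          0.        ] [ 2.12180739 -2.18350508  0.09544419] [0.03603093 0.52359644 0.94190434]
side 50.139110807304974 259.4581708313548 190.2007347357692 [0.00118312 0.         0.         0.         0.        ] [ 0.25493614 -2.89273702  1.01736226] [0.50259907 0.07960164 1.05637135]
```

View pics/top0.png

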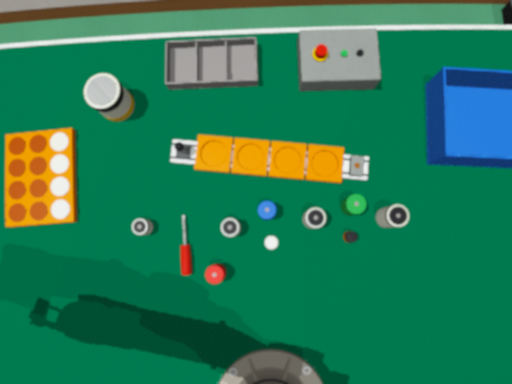

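View pics/side0.png

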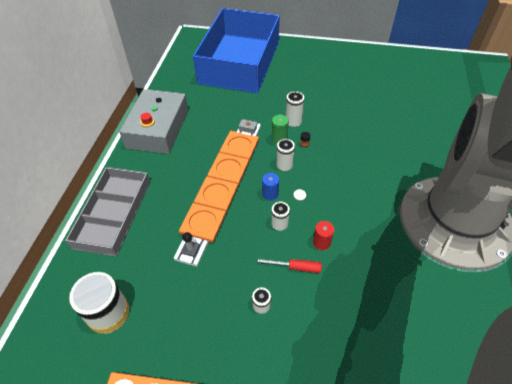

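The stop post (black ball) is at the left end (top view 180,148), beside nest_4, and the sensor is at the right (357,165). Four cylinders are white with a black top: (142,227), (231,228), (315,217) and (397,215) in the top view. They appear to increase in height in that order. The blue, red and green ones are look-alikes, and the large jar (105,92) isn't part of the job. I'll measure these next.

```bash
cat >vis.py <<'E'
import numpy as np,cv2
from scipy.spatial.transform import Rotation as Ro
from bench import arm
def load(n):
    s=arm.sense(); d=arm.get_image(n); h=d["color"].shape[0]
    f=h/2/np.tan(np.radians(d["vertical_fov"]/2))
    K=np.array([[f,0,d["cx"]],[0,f,d["cy"]],[0,0,1]])
    if "rvec" in d:
        R=cv2.Rodrigues(np.array(d["rvec"]))[0].T; c=-R@np.array(d["tvec"]).ravel()
    else:
        q=s["ee_rot"]; T=np.eye(4); T[:3,:3]=Ro.from_quat([q[1],q[2],q[3],q[0]]).as_matrix(); T[:3,3]=s["eef_pos"]
        T=T@np.array(d["tool_from_camera"]); R=T[:3,:3]; c=T[:3,3]
    return d,K,R,c
def rays(d,K,uv):
    p=cv2.undistortPoints(np.float64(uv).reshape(-1,1,2),K,np.array(d["dist"]))[:,0]
    return np.c_[p,np.ones(len(p))]
def cloud(d,K,R,c):
    h,w=d["range_z"].shape; v,u=np.mgrid[:h,:w]
    P=(rays(d,K,np.c_[u.ravel(),v.ravel()])*d["range_z"].reshape(-1,1))@R.T+c
    P[d["range_z"].ravel()==0]=np.nan
    return P.reshape(h,w,3)
def plane(d,K,R,c,uv,z):
    r=rays(d,K,uv)@R.T
    return c+r*((z-c[2])/r[:,2])[:,None]
E
python3 - <<'E'
from vis import *
np.set_printoptions(precision=4,suppress=True)
L=load("top"); d=L[0]; P=cloud(*L); hsv=cv2.cvtColor(d["color"],cv2.COLOR_RGB2HSV)
for n,(u,v) in dict(a=(142,227),b=(231,228),c=(315,217),d=(397,215)).items():
    q=P[v-20:v+20,u-20:u+20].reshape(-1,3); h=np.nanpercentile(q[:,2],99); m=q[q[:,2]>h-.006]
    (cx,cy),r=cv2.minEnclosingCircle(m[:,:2].astype(np.float32))
    print(n,"h",h.round(4),"centre",m[:,:2].mean(0),(round(cx,4),round(cy,4)),"diam",2*r,"px",len(m))
m=cv2.inRange(hsv,(10,150,120),(25,255,255)); m[:,:180]=0
m[:120]=0; m[200:]=0; m[:,350:]=0; m=cv2.morphologyEx(m,cv2.MORPH_CLOSE,np.ones((7,7)))
cs=max(cv2.findContours(m,0,1)[0],key=cv2.contourArea)
w=plane(*L,cs.reshape(-1,2),.024)[:,:2]; r=cv2.minAreaRect(w.astype(np.float32)*1000); print("row",r); B=cv2.boxPoints(r); print(B)
q=P[m>0]; print("row z med",np.nanmedian(q[:,2]))
E
```

```text
a h 0.0506 centre [0.4518 0.3102] (0.4518, 0.3105) diam 0.040759965777397156 px 199
b h 0.0664 centre [0.4432 0.0862] (0.4438, 0.086) diam 0.04284832999110222 px 238
c h 0.0827 centre [ 0.4598 -0.1178] (0.4607, -0.1178) diam 0.04795638844370842 px 304
d h 0.0989 centre [ 0.4583 -0.3073] (0.4589, -0.3073) diam 0.053263869136571884 px 392
row ((616.2115478515625, -13.897003173828125), (377.8945007324219, 94.41075897216797), 82.94791412353516)
[[ 546.166  -195.6194]
 [ 639.8625 -207.2103]
 [ 686.2571  167.8254]
 [ 592.5606  179.4163]]
row z med 0.020682451011389658
```

```bash
python3 - <<'E'
import cv2
t=cv2.imread("pics/top0.png")[125:260,120:425]
cv2.imwrite("pics/crop0.png",cv2.resize(t,None,fx=2.6,fy=2.6,interpolation=2))
E
```

```text
(no output)
```

View pics/crop0.png

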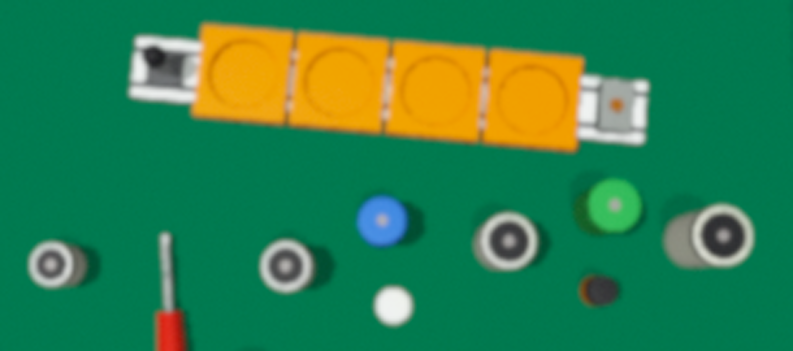

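The heights come out at 51, 66, 83 and 99 mm against 48, 64, 80 and 96. The diameters of 41, 43, 48 and 53 mm also match, so left to right they are a, b, c and d. The crop shows all four white with black tops. The row measures 378 x 94 mm against 375 x 90. The nest centres are n4 (.634,.127), n3 (.622,.033), n2 (.610,-.061) and n1 (.599,-.155). Because the post is next to n4, a goes to 4, b to 3, c to 2 and d to 1.

First I turn the tool so that y = world +X and x = world +Y, then move over a.

```bash
python3 -m inch '[[0,0,0,0,0,7,0.094],[0,0,0,0,0,7,0.094],[0,0,0,0,0,7,0.094],[0,0,0,0,0,7,0.094],[0,0,0,0,0,7,0.094],[0,0,0,0,0,7,0.094],[0,0,0,0,0,7,0.094],[0,0,0,0,0,7,0.094]]' 20
python3 -m inch '[[0,0,0,0,0,7,0.094],[0,0,0,0,0,7,0.094],[0,0,0,0,0,1.9,0.094],[0,0,0,0,0,0,0.094]]'
```

```text
clock: 0.82
eef_pos: [0.2095, 0.6414, 0.2052]
ee_rot: [0.0, 0.605, 0.796, -0.0]
ft_force: [-0.3, 0.2, 0.3]
grip_width: 0.0942
grasp_force: 0.0
clock: 1.15
eef_pos: [0.2094, 0.6415, 0.2052]
ee_rot: [0.0, 0.708, 0.707, -0.0]
ft_force: [-0.2, -0.4, 0.2]
grip_width: 0.0941
grasp_force: 0.0
```

```bash
python3 -m inch '[[-0.014,0.010,0,0,0,0,0.094],[-0.028,0.021,0,0,0,0,0.094],[-0.028,0.021,0,0,0,0,0.094],[-0.028,0.021,0,0,0,0,0.094],[-0.028,0.021,0,0,0,0,0.094],[-0.028,0.021,0,0,0,0,0.094],[-0.028,0.021,0,0,0,0,0.094],[-0.028,0.021,0,0,0,0,0.094]]' >/dev/null
python3 -m inch '[[-0.028,0.021,0,0,0,0,0.094],[-0.028,0.021,0,0,0,0,0.094],[-0.028,0.021,0,0,0,0,0.094],[-0.025,0.015,0,0,0,0,0.094],[-0.012,0.008,0,0,0,0,0.094],[0,0,0,0,0,0,0.094],[0,0,0,0,0,0,0.094]]'
python3 - <<'E'
from vis import *
L=load("wrist"); cv2.imwrite("pics/w1.png",L[0]["color"][:,:,::-1]); P=cloud(*L)
q=P.reshape(-1,3); s=arm.sense(); print(s["eef_pos"])
m=q[(abs(q[:,2]-.048)<.007)&(np.hypot(q[:,0]-.452,q[:,1]-.31)<.04)]; print(len(m),m.mean(0),np.ptp(m,0))
E
```

```text
clock: 2.4
eef_pos: [0.453, 0.3096, 0.2055]
ee_rot: [-0.0, 0.707, 0.707, 0.0]
ft_force: [-0.6, 1.2, 0.1]
grip_width: 0.0941
grasp_force: 0.0
[0.45239411 0.31061986 0.20543404]
815 [0.45090555 0.312954   0.0484272 ] [0.03854477 0.03873274 0.00977149]
```

View pics/w1.png

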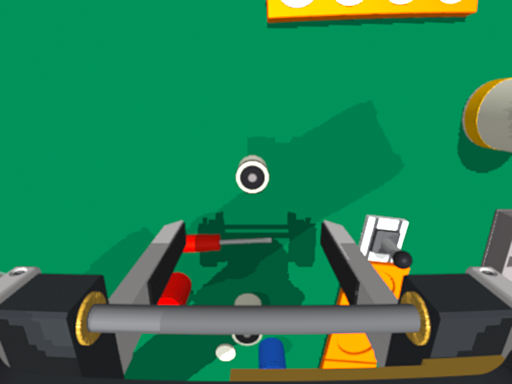

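The wrist picture shows a alone at (252,175), with its top at 48 mm, which agrees to 2–3 mm. I'll descend and grip.

```bash
python3 -m inch '[[0.001,-0.001,0.02,0,0,0,0.094],[0,0,0.035,0,0,0,0.094],[0,0,0.035,0,0,0,0.094],[0,0,0.035,0,0,0,0.08],[0,0,0.03,0,0,0,0.07],[0,0,0.02,0,0,0,0.06],[0,0,0.01,0,0,0,0.056],[0,0,0,0,0,0,0.054]]' 20
python3 -m inch '[[0,0,0,0,0,0,0.046],[0,0,0,0,0,0,0.042],[0,0,0,0,0,0,0.038],[0,0,0,0,0,0,0.03],[0,0,0,0,0,0,0.03],[0,0,0,0,0,0,0.03]]'
```

```text
clock: 3.12
eef_pos: [0.4501, 0.3116, 0.0186]
ee_rot: [-0.0, 0.706, 0.708, -0.002]
ft_force: [1.2, -0.9, 0.4]
grip_width: 0.064
grasp_force: 0.0
clock: 3.62
eef_pos: [0.4522, 0.3123, 0.0217]
ee_rot: [-0.0, 0.707, 0.707, 0.001]
ft_force: [-2.1, 0.4, 9.2]
grip_width: 0.0396
grasp_force: 20.0
```

Grip 39.6 mm at 20 N, which matches a (40 mm). Lift it and carry it to n4.

```bash
python3 -m inch '[[0,0,-0.01,0,0,0,0.03],[0,0,-0.025,0,0,0,0.03],[0,0,-0.035,0,0,0,0.03],[-0.010,0.010,-0.035,0,0,0,0.03],[-0.02,0.02,-0.02,0,0,0,0.03],[-0.025,0.025,0,0,0,0,0.03],[-0.025,0.025,0,0,0,0,0.03],[-0.025,0.025,0,0,0,0,0.03]]' >/dev/null
python3 -m inch '[[-0.025,0.025,0,0,0,0,0.03],[-0.025,0.025,0,0,0,0,0.03],[-0.02,0.02,0,0,0,0,0.03],[-0.009,0.007,0,0,0,0,0.03],[0,0,0,0,0,0,0.03],[0,0,0,0,0,0,0.03]]'
python3 - <<'E'
from vis import *
np.set_printoptions(precision=4,suppress=True)
L=load("wrist"); cv2.imwrite("pics/w2.png",L[0]["color"][:,:,::-1]); P=cloud(*L)
print(arm.sense()["eef_pos"],arm.sense()["grasp_force"])
E
```

```text
clock: 4.78
eef_pos: [0.6334, 0.1274, 0.1459]
ee_rot: [-0.0, 0.707, 0.707, 0.0]
ft_force: [-0.7, 0.5, -0.1]
grip_width: 0.0397
grasp_force: 20.0
[0.633  0.1285 0.1458] 19.999730587005615
```

View pics/w2.png

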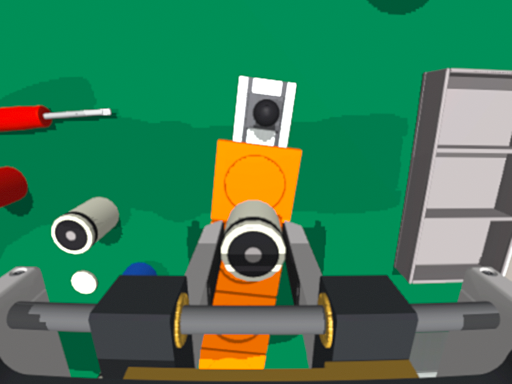

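The view shows a held upright at (252,240), nest_4's pocket ring at (255,183) and the post at (265,112). I'll check nest_4's centre from this view, once.

```bash
python3 - <<'E'
from vis import *
np.set_printoptions(precision=4,suppress=True)
L=load("wrist"); print(plane(*L,[[255,183],[225,183],[287,183],[255,157]],.024)[:,:2])
hsv=cv2.cvtColor(L[0]["color"],cv2.COLOR_RGB2HSV); m=cv2.inRange(hsv,(10,150,120),(25,255,255)); m[215:]=0
c=max(cv2.findContours(m,0,1)[0],key=cv2.contourArea).reshape(-1,2)
w=plane(*L,[c[c.sum(1).argmin()],c[(c[:,0]-c[:,1]).argmax()]],.024)[:,:2]; print("far corners",w)
e=w[1]-w[0]; e/=np.linalg.norm(e); n=np.array([e[1],-e[0]]); n*=-np.sign(n[1]); print("len",np.linalg.norm(w[1]-w[0]),"n4",w.mean(0)+.045*n,"n",n)
E
```

```text
[[0.6349 0.1319]
 [0.6017 0.1319]
 [0.6704 0.1319]
 [0.6349 0.1609]]
far corners [[0.5966 0.1792]
 [0.6854 0.1664]]
len 0.08976001403361056 n4 [0.6346 0.1283] n [-0.142  -0.9899]
```

nest_4 is confirmed at (.634,.129). Lower quickly, then slowly while watching force.

```bash
python3 -m inch '[[0.001,0.001,0.015,0,0,0,0.03],[0,0,0.03,0,0,0,0.03],[0,0,0.03,0,0,0,0.03],[0,0,0.015,0,0,0,0.03],[0,0,0.008,0,0,0,0.03],[0,0,0.002,0,0,0,0.03],[0,0,0,0,0,0,0.03],[0,0,0,0,0,0,0.03]]'
python3 -m inch '[[0,0,0.002,0,0,0,0.03],[0,0,0.002,0,0,0,0.03],[0,0,0.001,0,0,0,0.03],[0,0,0,0,0,0,0.03],[0,0,0,0,0,0,0.03]]'
```

```text
clock: 5.55
eef_pos: [0.6352, 0.1291, 0.0467]
ee_rot: [0.0, 0.707, 0.707, 0.001]
ft_force: [1.4, -0.8, -0.6]
grip_width: 0.0396
grasp_force: 20.0
clock: 5.97
eef_pos: [0.6347, 0.1286, 0.0406]
ee_rot: [0.0, 0.707, 0.707, 0.0]
ft_force: [-0.2, 0.4, -1.2]
grip_width: 0.0398
grasp_force: 20.0
```

```bash
python3 -m inch '[[0,0,0.001,0,0,0,0.03],[0,0,0.001,0,0,0,0.03],[0,0,0,0,0,0,0.03],[0,0,0,0,0,0,0.03]]'; python3 -m inch '[[0,0,0.001,0,0,0,0.03],[0,0,0,0,0,0,0.03],[0,0,0,0,0,0,0.03]]'
```

```text
clock: 6.3
eef_pos: [0.6348, 0.1285, 0.0388]
ee_rot: [-0.0, 0.707, 0.707, 0.0]
ft_force: [-2.5, 0.3, 5.3]
grip_width: 0.0393
grasp_force: 20.0
clock: 6.55
eef_pos: [0.6348, 0.1286, 0.0385]
ee_rot: [-0.0, 0.707, 0.707, 0.0]
ft_force: [-6.7, -0.3, 17.5]
grip_width: 0.0396
grasp_force: 20.0
```

Contact made (17 N, z .0385). Release, rise, and go over b.

```bash
python3 -m inch '[[0,0,-0.001,0,0,0,0.042],[0,0,0,0,0,0,0.048],[0,0,0,0,0,0,0.056],[0,0,0,0,0,0,0.064],[0,0,-0.01,0,0,0,0.066],[0,0,-0.02,0,0,0,0.066],[0,0,-0.035,0,0,0,0.08],[0,0,-0.035,0,0,0,0.094]]'
python3 -m inch '[[-0.003,-0.015,-0.010,0,0,0,0.094],[-0.007,-0.032,0,0,0,0,0.094],[-0.007,-0.032,0,0,0,0,0.094],[-0.007,-0.032,0,0,0,0,0.094],[-0.007,-0.032,0,0,0,0,0.094],[-0.007,-0.032,0,0,0,0,0.094],[-0.0045,-0.016,0,0,0,0,0.094],[0,0,0,0,0,0,0.094]]'
python3 - <<'E'
from vis import *
np.set_printoptions(precision=4,suppress=True)
L=load("wrist"); cv2.imwrite("pics/w3.png",L[0]["color"][:,:,::-1]); q=cloud(*L).reshape(-1,3)
m=q[(abs(q[:,2]-.064)<.006)&(np.hypot(q[:,0]-.444,q[:,1]-.086)<.04)]; print(arm.sense()["eef_pos"],len(m),m.mean(0),np.ptp(m,0))
m=q[(abs(q[:,2]-.065)<.006)&(np.hypot(q[:,0]-.634,q[:,1]-.129)<.04)]; print("a",len(m),m.mean(0) if len(m) else 0)
E
```

```text
clock: 7.22
eef_pos: [0.634, 0.1282, 0.1395]
ee_rot: [-0.0, 0.707, 0.707, -0.001]
ft_force: [0.8, 0.0, -0.0]
grip_width: 0.0759
grasp_force: 0.0
clock: 7.88
eef_pos: [0.4405, 0.0852, 0.1489]
ee_rot: [-0.001, 0.707, 0.707, 0.0]
ft_force: [0.6, -0.7, -0.7]
grip_width: 0.0938
grasp_force: 0.0
[0.4426 0.086  0.1493] 1509 [0.4433 0.0881 0.0645] [0.0431 0.0437 0.0092]
a 1392 [0.6316 0.128  0.0654]
```

View pics/w3.png

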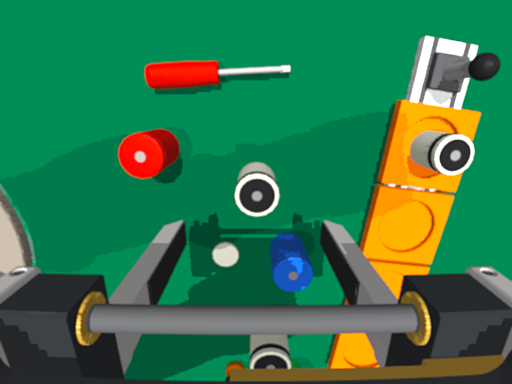

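a stands in nest_4: its top is at 65 mm, as expected, and its centre is (.632,.128). In the wrist view b is at (257,195), white with a black top, measuring 43 mm across and 64 mm high. The blue look-alike at (290,268) is clear of the fingers. Grip b.

```bash
python3 -m inch '[[0.001,0.001,0.015,0,0,0,0.094],[0,0,0.035,0,0,0,0.094],[0,0,0.035,0,0,0,0.08],[0,0,0.025,0,0,0,0.07],[0,0,0.014,0,0,0,0.06],[0,0,0,0,0,0,0.054],[0,0,0,0,0,0,0.050],[0,0,0,0,0,0,0.046]]' >/dev/null
python3 -m inch '[[0,0,0,0,0,0,0.042],[0,0,0,0,0,0,0.036],[0,0,0,0,0,0,0.036],[0,0,0,0,0,0,0.036],[0,0,0,0,0,0,0.036]]'
```

```text
clock: 9.02
eef_pos: [0.4454, 0.0875, 0.0255]
ee_rot: [0.0, 0.707, 0.707, 0.001]
ft_force: [-0.9, -0.7, 9.6]
grip_width: 0.0437
grasp_force: 20.0
```

```bash
python3 -m inch '[[0,0,-0.01,0,0,0,0.036],[0,0,-0.025,0,0,0,0.036],[0,0,-0.035,0,0,0,0.036],[-0.003,0.010,-0.03,0,0,0,0.036],[-0.006,0.02,-0.02,0,0,0,0.036],[-0.008,0.025,0,0,0,0,0.036],[-0.008,0.025,0,0,0,0,0.036],[-0.008,0.025,0,0,0,0,0.036]]' >/dev/null
python3 -m inch '[[-0.008,0.025,0,0,0,0,0.036],[-0.008,0.025,0,0,0,0,0.036],[-0.004,0.0150,0,0,0,0,0.036],[-0.001,0.008,0,0,0,0,0.036],[0,0,0.01,0,0,0,0.036],[0,0,0.025,0,0,0,0.036],[0,0,0.025,0,0,0,0.036],[0,0,0,0,0,0,0.036]]'
```

```text
clock: 10.35
eef_pos: [0.6189, 0.0338, 0.0805]
ee_rot: [-0.002, 0.707, 0.707, -0.002]
ft_force: [-1.6, 0.4, -1.5]
grip_width: 0.0437
grasp_force: 20.0
```

```bash
python3 -m inch '[[0,0,0,0,0,0,0.036],[0,0,0,0,0,0,0.036]]'
```

```text
clock: 10.52
eef_pos: [0.6226, 0.0333, 0.0857]
ee_rot: [0.0, 0.707, 0.707, 0.0]
ft_force: [0.7, 0.1, 0.0]
grip_width: 0.0435
grasp_force: 20.0
```

```bash
python3 -m inch '[[0,0,0.012,0,0,0,0.036],[0,0,0.014,0,0,0,0.036],[0,0,0.008,0,0,0,0.036],[0,0,0.004,0,0,0,0.036],[0,0,0.001,0,0,0,0.036],[0,0,0,0,0,0,0.036],[0,0,0,0,0,0,0.036]]'; python3 -m inch '[[0,0,0.0015,0,0,0,0.036],[0,0,0.0015,0,0,0,0.036],[0,0,0.001,0,0,0,0.036],[0,0,0,0,0,0,0.036],[0,0,0,0,0,0,0.036]]'
```

```text
clock: 11.1
eef_pos: [0.6229, 0.0329, 0.0456]
ee_rot: [0.0, 0.707, 0.707, 0.0]
ft_force: [0.0, 0.1, -1.3]
grip_width: 0.0436
grasp_force: 20.0
clock: 11.52
eef_pos: [0.6229, 0.0331, 0.0424]
ee_rot: [0.0, 0.707, 0.707, 0.0]
ft_force: [-4.0, -0.7, 15.5]
grip_width: 0.0435
grasp_force: 20.0
```

```bash
python3 -m inch '[[0,0,-0.001,0,0,0,0.046],[0,0,0,0,0,0,0.052],[0,0,0,0,0,0,0.06],[0,0,0,0,0,0,0.068],[0,0,-0.01,0,0,0,0.07],[0,0,-0.025,0,0,0,0.07],[0,0,-0.035,0,0,0,0.08],[0,0,-0.035,0,0,0,0.094]]'
python3 -m inch '[[-0.012,-0.013,-0.010,0,0,0,0.094],[-0.026,-0.028,0,0,0,0,0.094],[-0.026,-0.028,0,0,0,0,0.094],[-0.026,-0.028,0,0,0,0,0.094],[-0.026,-0.028,0,0,0,0,0.094],[-0.022,-0.024,0,0,0,0,0.094],[-0.013,-0.014,0,0,0,0,0.094],[0,0,0,0,0,0,0.094]]'
python3 - <<'E'
from vis import *
np.set_printoptions(precision=4,suppress=True)
L=load("wrist"); q=cloud(*L).reshape(-1,3)
m=q[(abs(q[:,2]-.08)<.006)&(np.hypot(q[:,0]-.460,q[:,1]+.118)<.04)]; print(arm.sense()["eef_pos"],len(m),m.mean(0),np.ptp(m,0))
m=q[(abs(q[:,2]-.081)<.006)&(np.hypot(q[:,0]-.622,q[:,1]-.034)<.04)]; print("b",len(m),m.mean(0) if len(m) else 0)
cv2.imwrite("pics/w4.png",L[0]["color"][:,:,::-1])
E
```

```text
clock: 12.18
eef_pos: [0.6221, 0.0327, 0.1488]
ee_rot: [-0.0, 0.707, 0.707, -0.001]
ft_force: [0.7, 1.1, 1.6]
grip_width: 0.0798
grasp_force: 0.0
clock: 12.85
eef_pos: [0.4572, -0.1204, 0.1581]
ee_rot: [-0.0, 0.709, 0.706, 0.0]
ft_force: [0.8, 0.5, 0.9]
grip_width: 0.094
grasp_force: 0.0
[ 0.4591 -0.1188  0.1582] 1883 [ 0.4597 -0.1156  0.0805] [0.0468 0.0477 0.0091]
b 2344 [0.62   0.0308 0.0815]
```

View pics/w4.png

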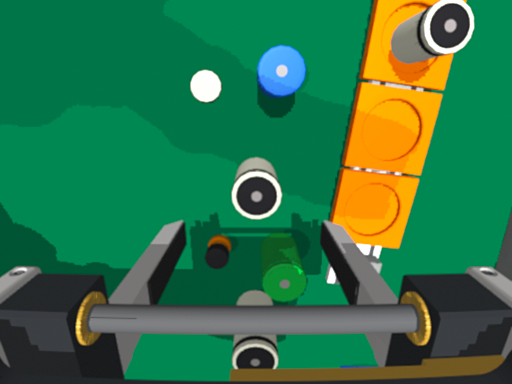

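b stands in nest_3 with its top at 81 mm. c is at (257,195), 47–48 mm across and 80 mm high. The green look-alike is well clear at (283,268). Grip c.

```bash
python3 -m inch '[[0.002,0.000,0.015,0,0,0,0.094],[0,0,0.035,0,0,0,0.094],[0,0,0.035,0,0,0,0.084],[0,0,0.025,0,0,0,0.074],[0,0,0.013,0,0,0,0.064],[0,0,0,0,0,0,0.058],[0,0,0,0,0,0,0.054],[0,0,0,0,0,0,0.050]]' >/dev/null
python3 -m inch '[[0,0,0,0,0,0,0.046],[0,0,0,0,0,0,0.04],[0,0,0,0,0,0,0.04],[0,0,0,0,0,0,0.04],[0,0,0,0,0,0,0.04]]' 25
```

```text
clock: 13.98
eef_pos: [0.4607, -0.1157, 0.0355]
ee_rot: [0.001, 0.707, 0.707, 0.001]
ft_force: [-0.0, 1.3, 8.9]
grip_width: 0.0475
grasp_force: 25.0
```

```bash
python3 -m inch '[[0,0,-0.01,0,0,0,0.04],[0,0,-0.025,0,0,0,0.04],[0,0,-0.035,0,0,0,0.04],[0.004,0.010,-0.03,0,0,0,0.04],[0.007,0.02,-0.02,0,0,0,0.04],[0.009,0.025,0,0,0,0,0.04],[0.009,0.025,0,0,0,0,0.04],[0.009,0.025,0,0,0,0,0.04]]' >/dev/null
python3 -m inch '[[0.009,0.025,0,0,0,0,0.04],[0.006,0.0150,0,0,0,0,0.04],[0.0015,0.005,0,0,0,0,0.04],[0,0,0.01,0,0,0,0.04],[0,0,0.025,0,0,0,0.04],[0,0,0.025,0,0,0,0.04],[0,0,0,0,0,0,0.04],[0,0,0,0,0,0,0.04]]'
python3 -m inch '[[0,0,0,0,0,0,0.04]]'
```

```text
clock: 15.32
eef_pos: [0.6079, -0.0621, 0.0941]
ee_rot: [-0.001, 0.707, 0.707, -0.001]
ft_force: [0.5, -0.2, -2.3]
grip_width: 0.0478
grasp_force: 25.0
clock: 15.4
eef_pos: [0.6096, -0.0621, 0.0957]
ee_rot: [0.0, 0.707, 0.707, 0.0]
ft_force: [-0.2, -0.1, -2.5]
grip_width: 0.048
grasp_force: 25.0
```

```bash
python3 -m inch '[[0.001,0.001,0.012,0,0,0,0.04],[0,0,0.014,0,0,0,0.04],[0,0,0.008,0,0,0,0.04],[0,0,0.004,0,0,0,0.04],[0,0,0.001,0,0,0,0.04],[0,0,0,0,0,0,0.04],[0,0,0,0,0,0,0.04]]'; python3 -m inch '[[0,0,0.0015,0,0,0,0.04],[0,0,0.0015,0,0,0,0.04],[0,0,0.001,0,0,0,0.04],[0,0,0,0,0,0,0.04],[0,0,0,0,0,0,0.04]]'
```

```text
clock: 15.98
eef_pos: [0.6108, -0.0606, 0.0557]
ee_rot: [0.0, 0.707, 0.707, 0.0]
ft_force: [0.3, -0.2, -1.9]
grip_width: 0.0478
grasp_force: 25.0
clock: 16.4
eef_pos: [0.6109, -0.0604, 0.0525]
ee_rot: [0.0, 0.707, 0.707, 0.0]
ft_force: [-6.4, 0.6, 15.4]
grip_width: 0.0478
grasp_force: 25.0
```

```bash
python3 -m inch '[[0,0,-0.001,0,0,0,0.05],[0,0,0,0,0,0,0.056],[0,0,0,0,0,0,0.064],[0,0,0,0,0,0,0.072],[0,0,-0.01,0,0,0,0.074],[0,0,-0.03,0,0,0,0.074],[0,0,-0.04,0,0,0,0.08],[0,0,-0.04,0,0,0,0.094]]'
python3 -m inch '[[-0.017,-0.010,0,0,0,0,0.094],[-0.033,-0.02,0,0,0,0,0.094],[-0.033,-0.02,0,0,0,0,0.094],[-0.033,-0.02,0,0,0,0,0.094],[-0.033,-0.02,0,0,0,0,0.094],[-0.033,-0.02,0,0,0,0,0.094],[-0.033,-0.02,0,0,0,0,0.094],[-0.022,-0.014,0,0,0,0,0.094]]' >/dev/null
python3 -m inch '[[-0.01,-0.008,0,0,0,0,0.094],[0,0,0,0,0,0,0.094],[0,0,0,0,0,0,0.094]]'
python3 - <<'E'
from vis import *
np.set_printoptions(precision=4,suppress=True)
L=load("wrist"); q=cloud(*L).reshape(-1,3)
m=q[(abs(q[:,2]-.096)<.006)&(np.hypot(q[:,0]-.4585,q[:,1]+.307)<.045)]; print(arm.sense()["eef_pos"],len(m),m.mean(0),np.ptp(m,0))
m=q[(abs(q[:,2]-.097)<.006)&(np.hypot(q[:,0]-.61,q[:,1]+.061)<.04)]; print("c",len(m),m.mean(0) if len(m) else 0)
E
```

```text
clock: 17.07
eef_pos: [0.6099, -0.0608, 0.174]
ee_rot: [-0.0, 0.707, 0.707, -0.001]
ft_force: [0.9, 0.0, 1.1]
grip_width: 0.0833
grasp_force: 0.0
clock: 17.98
eef_pos: [0.4589, -0.3073, 0.1729]
ee_rot: [0.0, 0.707, 0.707, 0.0]
ft_force: [0.6, 1.3, -0.8]
grip_width: 0.0938
grasp_force: 0.0
[ 0.4594 -0.3065  0.1727] 2207 [ 0.4579 -0.3049  0.0966] [0.0513 0.0513 0.0094]
c 0 0
```

d measures 51 mm across and 96.6 mm high at (.458,-.306). Grip d.

```bash
python3 -m inch '[[0.001,-0.001,0.015,0,0,0,0.094],[0,0,0.035,0,0,0,0.094],[0,0,0.035,0,0,0,0.086],[0,0,0.028,0,0,0,0.078],[0,0,0.015,0,0,0,0.068],[0,0,0,0,0,0,0.062],[0,0,0,0,0,0,0.058],[0,0,0,0,0,0,0.054]]' >/dev/null
python3 -m inch '[[0,0,0,0,0,0,0.05],[0,0,0,0,0,0,0.044],[0,0,0,0,0,0,0.044],[0,0,0,0,0,0,0.044],[0,0,0,0,0,0,0.044]]' 30
```

```text
clock: 19.12
eef_pos: [0.4588, -0.3064, 0.0458]
ee_rot: [0.001, 0.707, 0.707, 0.001]
ft_force: [-0.3, 1.8, 8.5]
grip_width: 0.0515
grasp_force: 30.0
```

```bash
python3 -m inch '[[0,0,-0.01,0,0,0,0.044],[0,0,-0.025,0,0,0,0.044],[0,0,-0.035,0,0,0,0.044],[0,0,-0.035,0,0,0,0.044],[0.011,0.010,-0.02,0,0,0,0.044],[0.02,0.019,0,0,0,0,0.044],[0.025,0.023,0,0,0,0,0.044],[0.025,0.023,0,0,0,0,0.044]]' >/dev/null
python3 -m inch '[[0.025,0.023,0,0,0,0,0.044],[0.025,0.023,0,0,0,0,0.044],[0.015,0.014,0,0,0,0,0.044],[0.005,0.005,0,0,0,0,0.044],[0,0,0.01,0,0,0,0.044],[0,0,0.025,0,0,0,0.044],[0,0,0.020,0,0,0,0.044],[0,0,0,0,0,0,0.044]]'
python3 -m inch '[[0,0,0,0,0,0,0.044],[0,0,0,0,0,0,0.044]]'
```

```text
clock: 20.45
eef_pos: [0.5945, -0.1561, 0.1112]
ee_rot: [-0.002, 0.708, 0.707, -0.002]
ft_force: [-1.0, 0.3, -3.9]
grip_width: 0.0513
grasp_force: 30.0
clock: 20.62
eef_pos: [0.5975, -0.1566, 0.1156]
ee_rot: [0.0, 0.708, 0.707, 0.0]
ft_force: [0.3, 0.1, -2.8]
grip_width: 0.0518
grasp_force: 30.0
```

```bash
python3 -m inch '[[0.001,0.001,0.012,0,0,0,0.044],[0,0,0.018,0,0,0,0.044],[0,0,0.012,0,0,0,0.044],[0,0,0.005,0,0,0,0.044],[0,0,0.002,0,0,0,0.044],[0,0,0,0,0,0,0.044],[0,0,0,0,0,0,0.044]]'; python3 -m inch '[[0,0,0.0015,0,0,0,0.044],[0,0,0.0015,0,0,0,0.044],[0,0,0.001,0,0,0,0.044],[0,0,0,0,0,0,0.044],[0,0,0,0,0,0,0.044]]'
```

```text
clock: 21.2
eef_pos: [0.599, -0.1546, 0.066]
ee_rot: [0.0, 0.707, 0.707, 0.0]
ft_force: [0.9, -0.1, -2.8]
grip_width: 0.0516
grasp_force: 30.0
clock: 21.62
eef_pos: [0.599, -0.1544, 0.0627]
ee_rot: [0.0, 0.707, 0.707, 0.001]
ft_force: [-5.1, 2.1, 16.1]
grip_width: 0.0518
grasp_force: 30.0
```

Contact at the expected height. Release, rise and back off towards the robot, then check all four.

```bash
python3 -m inch '[[0,0,-0.001,0,0,0,0.054],[0,0,0,0,0,0,0.06],[0,0,0,0,0,0,0.068],[0,0,0,0,0,0,0.076],[0,0,-0.01,0,0,0,0.078],[0,0,-0.03,0,0,0,0.078],[0,0,-0.04,0,0,0,0.085],[0,0,-0.04,0,0,0,0.094]]' >/dev/null
python3 -m inch '[[-0.01,-0.01,-0.03,0,0,0,0.094],[-0.03,-0.01,0,0,0,0,0.094],[-0.035,-0.01,0,0,0,0,0.094],[-0.035,-0.01,0,0,0,0,0.094],[-0.035,-0.01,0,0,0,0,0.094],[-0.035,-0.01,0,0,0,0,0.094],[-0.03,0,0,0,0,0,0.094],[0,0,0,0,0,0,0.094]]'
python3 - <<'E'
from vis import *
np.set_printoptions(precision=4,suppress=True)
L=load("top"); q=cloud(*L).reshape(-1,3)
for n,h,x,y in(("a",.048,.634,.1275),("b",.064,.622,.033),("c",.080,.610,-.061),("d",.096,.599,-.155)):
    m=q[(abs(q[:,2]-.019-h)<.006)&(np.hypot(q[:,0]-x,q[:,1]-y)<.045)]
    print(n,len(m),m.mean(0),np.ptp(m,0),"off",m.mean(0)[:2]-[x,y])
cv2.imwrite("pics/topE.png",cv2.resize(L[0]["color"][100:230,120:430,::-1],None,fx=2.5,fy=2.5))
E
```

```text
clock: 22.95
eef_pos: [0.5361, -0.3709, 0.2137]
ee_rot: [0.001, 0.709, 0.705, -0.001]
ft_force: [-0.2, -1.1, 0.3]
grip_width: 0.0941
grasp_force: 0.0
a 199 [0.6324 0.1277 0.0647] [0.0405 0.0395 0.0079] off [-0.0016  0.0002]
b 248 [0.6203 0.0321 0.081 ] [0.0417 0.0412 0.0084] off [-0.0017 -0.0009]
c 320 [ 0.6086 -0.062   0.0969] [0.0458 0.0453 0.0084] off [-0.0014 -0.001 ]
d 380 [ 0.5971 -0.1551  0.1129] [0.05   0.0492 0.0087] off [-0.0019 -0.0001]
```

View pics/topE.png

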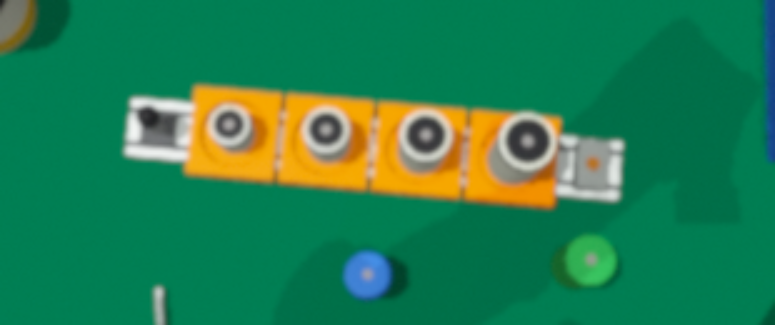

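All four stand upright in their pockets: a (230,124), b (326,130), c (425,134) and d (527,140) in the crop. Each is within 2 mm of centre with its top at floor + height, rising from the post to the sensor. The arm is clear, so I'm handing in.

```bash
python3 -m inch '[[0,0,0,0,0,0,0.094],[0,0,0,0,0,0,0.094]]' >/dev/null; python3 -c "
from bench import arm
print(arm.finish_job())"
```

```text
the job is handed in; nothing more can be done
None
```

The job is handed in, with no verdict shown: housings a, b, c and d stand released and upright in nests 4, 3, 2 and 1, shortest at the stop post and tallest by the sensor, each within about 2 mm of its pocket centre by the top camera, after about 23 s.

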